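# Reset the tripped breaker and switch the bench power back on

### The arm

A 7-joint arm with a two-finger parallel gripper is mounted at the origin on the work surface. World frame = base frame: x ahead of the robot, y to its left, z up, the work surface at z = 0. Lengths are in m, angles in rad, forces in N, time in s.
With the tool pointing down it reaches from about 0.425 to 1.025 m from the base axis. Payload 9.4 kg.
Tool frame: the origin (TCP) lies at the very end of the fingers, on their centre line; the grasp point (between the pads) lies 19 mm behind it; z points along the fingers, y is the line along which they close (so a half turn about z gives the same grasp; the last joint's range is limited). The gripper opens to 85 mm and grips with 20 to 120 N. Pads are 22 mm wide; open, the fingers measure 114 mm over their backs; the gripper's body (76 mm by 85 mm) begins 54 mm behind the grasp point. The pads swing forward as they close: fully open they stand 13 mm farther back than shut.
Start: joints at [1.244, 0.599, -0.003, 1.599, 0.002, 0.943, -0.08], TCP at [0.179, -0.702, 0.231] pointing down, gripper open.
Joint ranges: [-2.57, 2.57], [-0.35, 1.97], [-1.29, 1.29], [0.11, 2.56], [-1.05, 4.19], [0.11, 1.86], [-2.63, 2.63]. Speed limits (rad/s): [2.22, 2.22, 3.01, 3.01, 3.14, 3.14, 3.14].

### API

Orientations are given as a 3x3 rotation matrix whose columns are the frame's x, y, z axes.
In Python, from bench import get_obs, snapshot, camera_params, job_done gives the robot as it stands.
- The arm moves only by the tool step_arm, never from a script. Its argument "increments" is a list of rows, each a list of 7 numbers: the shift along the tool's x, y, z as a fraction of full scale, then the turn, a rotation vector about the tool's x, y, z as a fraction of full scale, then the opening, from 0 (shut) to 1 (fully open). In form: [[tx, ty, tz, wx, wy, wz, jaw], ...]. A call has 1 to 8 rows; each row shifts and turns the commanded pose from where the row before left it, along the tool's axes as they then stand; what a row does not reach is not made up. Full scale, the value 1, is 0.15 m for a shift and 0.08 rad for a turn. A row lasts 1/8 s, in which the tool goes at most 62.5 mm and 10.7 degrees, less where a joint would pass 70% of its speed; a pose out of reach is approached as far as the arm can. A call with a number of a shift or a turn outside -1 to 1 is refused whole. A call with a gripper value outside its range is refused whole. The fingers move at their own pace and stop on an object; "force" is the grip in N (left out, the last holds). Time passes only in rows, so rows that do not move let the fingers close. It gives the time, the measured TCP pose, the force, the opening and the grip force at its end, in the units of the state.
- get_obs(): the state, without advancing time (a new reading comes with each control period).
- snapshot(name): name is "scene" or "top" or "wrist"; returns (picture, depth): 384x512x3 uint8, red, green, blue; 384x512 float32, m along the optical axis (not along the pixel's ray), 0 where there is no reading.
- camera_params(name): a dict with "fx", "fy", "cx", "cy" (pixels), "dist" ([k1, k2, p1, p2, k3] as OpenCV has them; the pictures are not rectified), "cam_to_world" (4x4, takes a point from camera to world coordinates). Camera axes: x right, y down, z forward; pixel columns grow to the right and rows downward; lengths in m; the calibration is good to about 2 mm. A picture is of the moment at which its call begins: read the wrist's pose just before it. camera_params takes no time and is no camera call; for the wrist camera it gives the pose at the moment of the call.
- job_done(): hands the job in; it is judged then, once.
The state is a dict: "time": time; "joint_positions": joint angles; "dq": joint speeds; "effort": joint torques, N m; "ee_pos": TCP position; "tool_rot": TCP orientation; "ft_force": force on the tool from outside, world axes, zero at the start; "ft_torque": the same for the moment, N m; "opening": finger opening in m; "finger_force": force on a finger pad.
Only numpy, scipy, OpenCV 4.12 (cv2) and the standard library are available. Lean on these libraries where they do the work, as an engineer would, in place of code of your own. Each camera call takes 0.05 s, during which the arm holds its last target. There are 200 camera calls.

### The job

The bench supply has cut out. With the fingertips, gently press the one breaker button that has popped out (white band showing) fully home so that it stays in, then press the green ON button right down and let it spring back, and withdraw. Touch no other breaker, nor the red stop mushroom, nor the rest of the box, and leave the loose things on the mat where they are.

Things in the scene. Friction and masses are not known exactly. Their poses are not given: they have to be found in the camera images.
- power_box: The bench power box on the green mat, fixed: grey, pale top panel, 200 (its x) x 350 (its y) mm, panel 65 mm above the mat. Origin: centre of its underside. On the panel, in its frame: four white outlets, 50 mm square, 3 mm high, at x +60 mm; four breakers 55 mm apart at x 0; green ON button at x -48, y +118; red stop mushroom on a yellow square at x +50, y +118.
- button_a (a joint): Button travel (m) of breaker a, the one that has TRIPPED: about 0 = popped out, its white band showing, its cap 20 mm above the panel; 0.010 = fully in, band hidden, cap 10 mm above the panel, against a hard stop. It takes a steady push of about 4 N straight down all the way and stays where it is left.
- cap_a (a point): Centre of the top face of the tripped breaker's cap: a round black button, 16 mm across, with a 10 mm white band below the cap. It goes down with the button. It stands in a fixed steel collar of 25 mm diameter whose top is 6 mm above the panel. Any of the four breaker places may be the tripped one.
- on_button (a joint): Travel (m) of the green ON button: 0 = out, 0.005 = right down on its hard stop. Springs back; needs 2 N to start and about 5 N at the bottom.
- on_top (a point): Centre of the top face of the green ON button: 22 mm across, its top 15 mm above the panel when out, moving straight down with the button; fixed steel bezel round it 30 mm across and 6 mm high.
- stop_base: The red mushroom stop button on its yellow square, to be left alone. Origin: centre of its foot on the panel. The red head is 40 mm across and its top is 34 mm above the panel.
- stop_button (a joint): Travel (m) of the red stop mushroom: 0 = out, 0.005 = pressed.
- spray_can: Loose contact-cleaner can with a blue label, standing upright on the mat beside the box's +y end: 52 mm diameter, 140 mm tall. Origin at the centre of its foot.
- screw_jar: Loose amber jar with a black lid, standing on the mat in front of (robot side of) the box: 48 mm diameter, 50 mm tall. Origin at the centre of its foot.
- screwdriver: Loose screwdriver lying on the mat in front of the box, 170 mm long, roughly along the box's y, under 40 mm high. Origin at about its middle, on the mat; its own x axis runs along the shaft to the tip.
- relay: Loose relay module, black with aluminium cooling fins, on the mat beside the box's -y end: 70 x 50 x 38 mm. Origin at the centre of its underside.
- breaker_b: Breaker b, not tripped, to be left alone: the same steel collar (25 mm across, 6 mm high) and black 16 mm cap, but already fully in, cap top 10 mm above the panel. Origin: centre of its foot on the panel.
- button_b (a joint): Button travel (m) of breaker b: starts at about 0.010 (fully in).
- breaker_c: Breaker c, not tripped, to be left alone: the same steel collar (25 mm across, 6 mm high) and black 16 mm cap, but already fully in, cap top 10 mm above the panel. Origin: centre of its foot on the panel.
- button_c (a joint): Button travel (m) of breaker c: starts at about 0.010 (fully in).
- breaker_d: Breaker d, not tripped, to be left alone: the same steel collar (25 mm across, 6 mm high) and black 16 mm cap, but already fully in, cap top 10 mm above the panel. Origin: centre of its foot on the panel.
- button_d (a joint): Button travel (m) of breaker d: starts at about 0.010 (fully in).
- breaker_a: Breaker a, the TRIPPED one, as a whole (collar and button). Origin: centre of its foot on the panel.
- on_base: The green ON button's fixed bezel. Origin: centre of its foot on the panel.

How it is judged:
On the way, in this order (a step that is already met when the one before it is completed fails the run):
1. the popped-out breaker button is pressed fully home (value of joint button_a above 0.0085 m), for 0.2 s.
2. the green ON button is pressed right down (value of joint on_button above 0.0038 m), for 0.1 s.
At the end, for the whole second after the job is handed in: The tripped breaker's button is in by at least 8.5 of its 10 mm and stays there, the green ON button has sprung back (within 1 mm), the other three breakers are still in, the stop mushroom is out, and the four loose things are within 10 mm of where they began (value of joint button_a above 0.0085 m and value of joint each of on_button, stop_button below 0.001 m and value of joint each of button_b, button_c, button_d above 0.009 m and distance of each of spray_can, screw_jar, screwdriver, relay from where it was at the start of the episode below 0.01 m); the robot touches nothing.
It fails at once if the ON button is pressed while the breaker is still out (value of joint on_button above 0.002 m and value of joint button_a below 0.0085 m).
It fails at once if a breaker that had not tripped, or the red stop mushroom, is touched (contact force between any of the fingers, the arm and breaker_b above 0.5 N or contact force between any of the fingers, the arm and breaker_c above 0.5 N or contact force between any of the fingers, the arm and breaker_d above 0.5 N or contact force between any of the fingers, the arm and stop_base above 0.5 N).
It fails at once if the rest of the box is touched (contact force between any of the fingers, the arm and power_box above 1 N).
It fails at once if the breaker or the ON button is pressed harder than 40 N (contact force between any of the fingers, the arm and breaker_a above 40 N or contact force between any of the fingers, the arm and on_base above 40 N).
It fails at once if a loose thing is shifted, lifted or knocked over (distance of any of spray_can, screw_jar, screwdriver, relay from where it was at the start of the episode above 0.01 m or angle between any of spray_can, screw_jar, relay's own z axis and vertical above 0.35 rad).
It also fails if it takes over 42 s, if anything falls off the work surface, if the arm or the gripper's body presses on something with over 40 N, if the wrist force passes 120 N, or if a joint passes its speed limit or range.

## Working session

There is one attempt and no reset: what is moved stays moved. The work goes in short steps, Python scripts to look and compute and a tool call to move; the robot and the scene stay as the last step left them, time stands still between calls to the robot, and variables do not carry over. Pictures are saved under pics/ and viewed, at most 10 in all, crops included, and the job is handed in when it is done.

Besides the shell and the picture viewer there is one more tool, called after "Request:" as a command line: name --pt "numbers of a row" for each row, then --argument value for the rest. step_arm: Moves the arm, as the interface text tells. Shift numbers are shares of 0.15 m and turn numbers shares of 0.08 rad, none past 1 either way. Its arguments: {"type":"object","properties":{"increments":{"type":"array"},"force":{"type":"number"}},"required":["increments"]}

```bash
mkdir -p pics; ls; python3 - <<'E'
from bench import *
import cv2,numpy as np
o=get_obs();print(o['time'],o['ee_pos'],np.round(o['tool_rot'],3).tolist(),o['opening'])
for n in ['scene','top']:
    p,d=snapshot(n);cv2.imwrite(f'pics/{n}0.png',p[:,:,::-1]);np.savez(f'{n}0.npz',p=p,d=d)
    c=camera_params(n);print(n,c)
E
```

```text
pics
0.0 [ 0.17905761 -0.70203271  0.23040446] [[0.969, 0.247, -0.001], [0.247, -0.969, 0.002], [-0.0, -0.002, -1.0]] 0.08549042566347795
scene {'fx': 452.49193994591633, 'fy': 452.49193994591633, 'cx': 257.30963717669533, 'cy': 190.9634468656526, 'dist': array([-0.05501284,  0.        ,  0.        ,  0.        ,  0.        ]), 'cam_to_world': array([[-0.23363071,  0.52206936, -0.82028061,  1.38370147],
       [ 0.97214726,  0.14156839, -0.18678356,  0.22548407],
       [ 0.01861183, -0.84107192, -0.54060302,  0.62045168],
       [ 0.        ,  0.        ,  0.        ,  1.        ]])}
top {'fx': 444.1541846302316, 'fy': 444.1541846302316, 'cx': 257.27860201044666, 'cy': 193.1177807564603, 'dist': array([0.01035284, 0.        , 0.        , 0.        , 0.        ]), 'cam_to_world': array([[-0.0090086 , -0.99801908,  0.06226362,  0.4936633 ],
       [-0.99981799,  0.01003707,  0.01622509,  0.03692438],
       [-0.01681789, -0.06210613, -0.99792785,  1.05689585],
       [ 0.        ,  0.        ,  0.        ,  1.        ]])}
```

View pics/scene0.png

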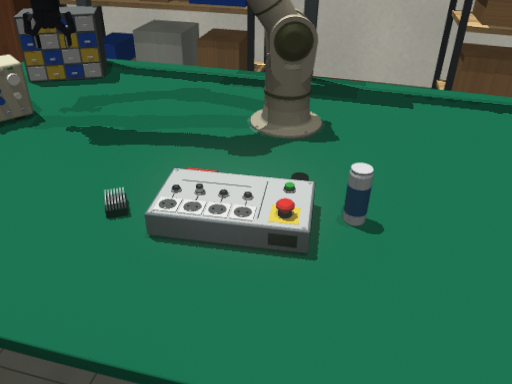

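View pics/top0.png

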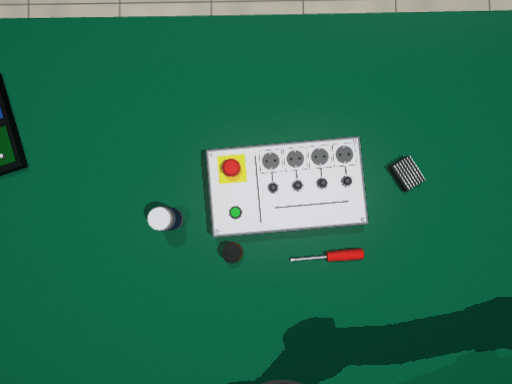

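The scene view shows the box with breakers near (177,188), (200,187), (223,193) and (248,195), ON at (290,187), stop at (285,206). In the top view the breakers are at (273,187) to (347,181), ON at (235,212), stop at (231,168). I can't yet tell which one has popped, so I'll enlarge.

```bash
cat > h.py <<'E'
from bench import *
import cv2,numpy as np
def ray(c,px):
    K=np.array([[c['fx'],0,c['cx']],[0,c['fy'],c['cy']],[0,0,1]])
    u=cv2.undistortPoints(np.array(px,float).reshape(-1,1,2),K,np.array(c['dist'])).reshape(-1,2)
    T=np.array(c['cam_to_world']);return T[:3,3],np.c_[u,np.ones(len(u))]@T[:3,:3].T
def plane(c,px,z):
    o,d=ray(c,px);return o+d*((z-o[2])/d[:,2])[:,None]
def blob(m,amin=8):
    n,l,s,ce=cv2.connectedComponentsWithStats(m.astype(np.uint8));return [(s[i,4],ce[i]) for i in range(1,n) if s[i,4]>=amin]
E
python3 - <<'E'
from h import *
S=np.load('scene0.npz')['p'];T=np.load('top0.npz')['p']
a=cv2.resize(S[165:250,145:325],None,fx=4.4,fy=4.4,interpolation=2)[:300]
b=cv2.resize(T[130:245,200:375],None,fx=4.4,fy=4.4,interpolation=2)[:300,:]
w=min(a.shape[1],b.shape[1]);cv2.imwrite('pics/z0.png',np.vstack([a[:,:w],b[:,:w]])[:600,:,::-1])
c=camera_params('top')
t=T.astype(int);R,G,B=t[...,0],t[...,1],t[...,2]
pale=((R>120)&(abs(R-G)<30)&(abs(R-B)<40)).astype(np.uint8);pale[:100]=0
cn=max(cv2.findContours(pale,0,2)[0],key=cv2.contourArea);q=cv2.boxPoints(cv2.minAreaRect(cn))
P=plane(c,q,.065);print('corners',q.tolist(),P.round(4).tolist(),np.linalg.norm(np.diff(P,axis=0),axis=1))
ctr=P.mean(0);print('ctr',ctr)
e=[P[(i+1)%4]-P[i] for i in range(4)];L=max(e,key=np.linalg.norm);L=L*np.sign(L[1]);y=L/np.linalg.norm(L);x=np.array([y[1],-y[0],0]);print('y',y)
for n,p in dict(on=(-.048,.118),stop=(.05,.118)).items():print(n,ctr+x*p[0]+y*p[1])
win=np.zeros(R.shape,bool);win[130:245,200:375]=1
for nm,m,z in [('green',(G>R+60)&(G>B+50)&(G>110),.08),('red',(R>G+80)&(B<90)&(G<60),.099)]:
    for s,ce in blob(m&win):print(nm,s,ce,plane(c,[ce],z))
g=cv2.cvtColor(T,cv2.COLOR_RGB2GRAY);k=np.zeros(R.shape,bool);k[174:195,262:358]=1
for s,ce in blob((g<70)&k):
    p=plane(c,[ce],.075)[0]-ctr;print('dark',s,ce,'box',p@x,p@y)
E
```

```text
corners [[205.57080078125, 149.80258178710938], [359.5193176269531, 136.21890258789062], [367.15966796875, 222.8094482421875], [213.21115112304688, 236.39312744140625]] [[0.6546, 0.1688, 0.065], [0.6812, -0.1777, 0.065], [0.4871, -0.1901, 0.065], [0.46, 0.1521, 0.065]] [0.34752517 0.19451894 0.34325314]
ctr [ 0.57073144 -0.01171938  0.065     ]
y [-0.07666584  0.99705684 -0.        ]
on [0.51382615 0.10225336 0.065     ]
stop [0.61153772 0.10976662 0.065     ]
green 77 [234.93506494 211.63636364] [[0.51428959 0.10233733 0.08      ]]
red 128 [229.546875 167.1875  ] [[0.61044025 0.11220593 0.099     ]]
dark 28 [346.5        180.89285714] box -0.0009278739655211907 -0.1332131497339125
dark 19 [321.21052632 182.47368421] box 0.0004412956810469886 -0.077343861664356
dark 21 [297.04761905 184.95238095] box -0.00039093626340934396 -0.023663307671308437
dark 20 [272.55 186.9 ] box 1.4977778081473594e-05 0.030729895551271334
```

View pics/z0.png

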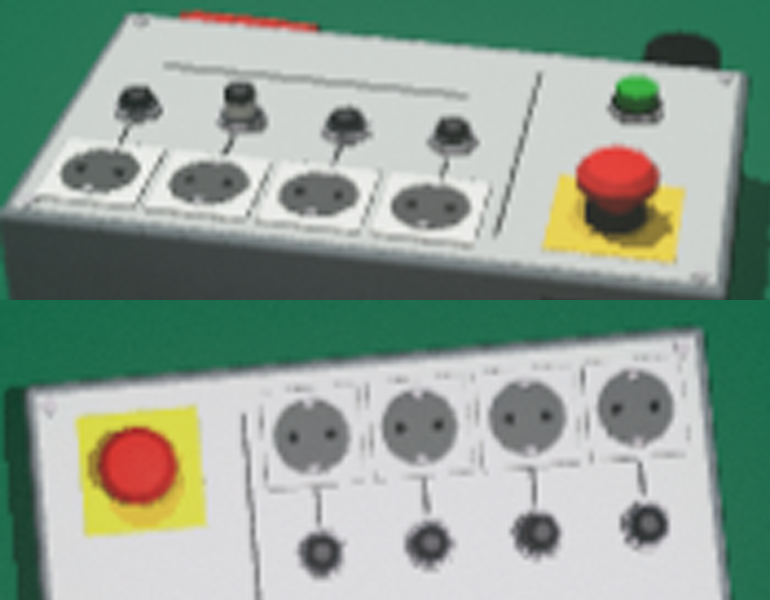

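The popped breaker is the second from the -y end: it shows a white band at scene (200,187) and sits at top-view (321,182). I'll triangulate it and ON.

```bash
python3 - <<'E'
from h import *
S=np.load('scene0.npz')['p'];T=np.load('top0.npz')['p'];cs,ct=camera_params('scene'),camera_params('top')
def tri(a,b):
    o1,d1=ray(ct,[a]);o2,d2=ray(cs,[b]);d1=d1[0]/np.linalg.norm(d1);d2=d2[0]/np.linalg.norm(d2)
    s=np.linalg.lstsq(np.c_[d1,-d2],o2-o1,rcond=None)[0];p,q=o1+s[0]*d1,o2+s[1]*d2
    return ((p+q)/2).round(4),np.linalg.norm(p-q).round(4)
g=S.astype(int);m=(g[...,1]>g[...,0]+60)&(g[...,1]>g[...,2]+50)&(g[...,1]>110);m[:170]=0;m[200:]=0;m[:,:280]=0;m[:,305:]=0
bl=blob(m);print(bl)
print('on',tri((234.9,211.6),bl[0][1]))
gs=cv2.cvtColor(S,cv2.COLOR_RGB2GRAY);print(gs[180:196,194:208])
gt=cv2.cvtColor(T,cv2.COLOR_RGB2GRAY);print(gt[175:190,314:330])
print('cap z.085',plane(ct,[(321.9,182.6)],.085),plane(cs,[(199.9,185.8)],.085), tri((321.9,182.6),(199.9,185.8)))
E
```

```text
[(np.int32(40), array([289.35 , 184.425]))]
on (array([0.5145, 0.1023, 0.0779]), np.float64(0.0006))
[[168 171 187 187 190 210 210 210 209 210 210 210 210 210]
 [173 171 160 159 155 167 168 168 168 168 166 172 187 186]
 [209 208 190 188 183 173 173 174 174 173 171 171 161 161]
 [210 211 206 168 156 153 157 162 192 209 210 207 190 189]
 [210 204 150  87  82  76  82  77 135 211 210 210 210 210]
 [210 199  60  59  85  89  83  58  82 190 210 210 210 211]
 [209 198  48  53  65  70  62  49  72 170 210 210 211 211]
 [210 200  57  45  46  47  46  48  82 178 211 210 209 211]
 [210 201 110  73  74  60  64  88 101 168 205 210 210 210]
 [206 178 123 105 108 101 101 112 105 117 167 211 210 211]
 [203 133 107 116 121 121 118 114 102  72 107 194 211 211]
 [200 112  95 106 111 112 109 100  83  67  96 158 210 210]
 [165 134  82  78  84  84  79  72  69  92  92 136 210 210]
 [171 122  93 110 131 127 121  89  83  99  88 138 210 211]
 [206 167 143 115 133 130 124 101  99 109 121 184 210 210]
 [210 208 191 134 140 170 169 171 175 178 184 210 211 210]]
[[219 219 221 220 219 221 203 136 220 220 219 220 219 
[... 398 characters left out ...]
115 196 218 219]
 [220 207 135 117  72  62  61  79 106 107 102  74  84 170 219 219]
 [220 212 168 113  70  66  59  79 103 107  97  69  85 172 219 220]
 [219 219 205 113  74  71  55  62  82  87  76  60 106 196 220 219]
 [220 219 207 125 102  79  71  58  57  61  66  82 132 197 220 220]
 [219 219 212 161 129 145  81  71  71  74  83 120 170 202 221 218]
 [220 220 219 211 170 175 113 127 113 133 128 148 197 219 220 218]
 [220 220 220 219 211 173 180 170 155 199 189 189 207 220 220 219]
 [220 220 219 220 220 220 216 194 193 219 220 220 220 219 219 220]]
cap z.085 [[ 0.5759579  -0.08902222  0.085     ]] [[ 0.58400297 -0.08759018  0.085     ]] (array([ 0.5765, -0.0901,  0.08  ]), np.float64(0.0008))
```

Request:
step_arm --pt "0.2 -0.19 0 0 0 0 0" --pt "0.22 -0.21 0 0 0 0 0" --pt "0.22 -0.21 0 0 0 0 0" --pt "0.22 -0.21 0 0 0 0 0" --pt "0.22 -0.21 0 0 0 0 0" --pt "0.22 -0.21 0 0 0 0 0" --pt "0.22 -0.21 0 0 0 0 0" --pt "0.22 -0.21 0 0 0 0 0"

```text
time: 1.1
ee_pos: [0.3711, -0.3953, 0.2311]
tool_rot: [[0.969, 0.247, -0.0], [0.247, -0.969, 0.0], [-0.0, -0.0, -1.0]]
ft_force: [0.1, -0.1, -0.3]
opening: 0.0001
finger_force: 0.0
```

Request:
step_arm --pt "0.24 -0.215 0 0 0 0 0" --pt "0.24 -0.215 0 0 0 0 0" --pt "0.24 -0.215 0 0 0 0 0" --pt "0.24 -0.215 0 0 0 0 0" --pt "0.24 -0.215 0 0 0 0 0" --pt "0.24 -0.215 0.1 0 0 0 0" --pt "0.24 -0.215 0.2 0 0 0 0" --pt "0.15 -0.13 0.2 0 0 0 0"

```text
time: 2.1
ee_pos: [0.5772, -0.0886, 0.1554]
tool_rot: [[0.968, 0.249, 0.001], [0.249, -0.968, 0.001], [0.001, -0.0, -1.0]]
ft_force: [-0.0, 0.5, -0.2]
opening: 0.0
finger_force: 0.0
```

```bash
python3 - <<'E'
from h import *
o=get_obs();print(o['time'],o['ee_pos'],o['ft_force'])
p,d=snapshot('wrist');p2,_=snapshot('scene');c=camera_params('wrist');np.savez('w1.npz',p=p,d=d)
print(c['cam_to_world'].round(3).tolist())
cv2.imwrite('pics/m1.png',np.hstack([cv2.resize(p,(400,300)),cv2.resize(p2[100:250,120:320],(400,300))])[:,:,::-1])
E
```

```text
2.1 [ 0.57719021 -0.08862103  0.15539976] [-0.00904761  0.50554973 -0.16688892]
[[0.252, -0.928, -0.275, 0.645], [-0.968, -0.243, -0.069, -0.07], [-0.002, 0.283, -0.959, 0.294], [0.0, 0.0, 0.0, 1.0]]
```

View pics/m1.png

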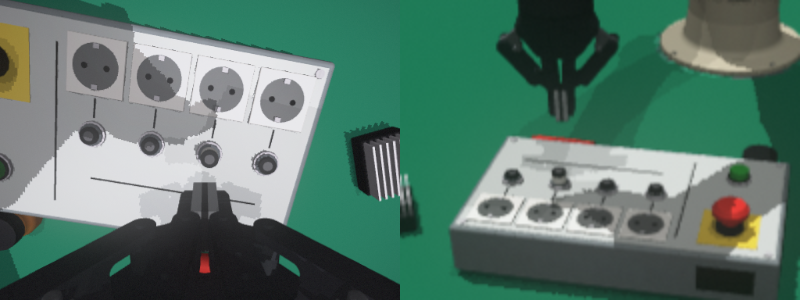

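In the wrist view the popped cap, with its band, is at about (208,150), which is full-resolution (266,192), just ahead of the closed tips. I'll refine its position from this view.

```bash
python3 - <<'E'
from h import *
w=np.load('w1.npz');p=w['p'];c=camera_params('wrist');g=cv2.cvtColor(p,cv2.COLOR_RGB2GRAY)
cv2.imwrite('pics/c1.png',cv2.resize(p[160:230,230:310],None,fx=7,fy=7,interpolation=2)[:,:,::-1])
print(plane(c,[(266,190)],.085).round(4)); print('depth',w['d'][186:196:3,260:273:3].round(4))
T=np.array(c['cam_to_world']);
# tip projection
t=np.linalg.inv(T)@np.array([*get_obs()['ee_pos'],1]);print('tcp px',c['fx']*t[0]/t[2]+c['cx'],c['fy']*t[1]/t[2]+c['cy'])
E
```

```text
[[ 0.5869 -0.0872  0.085 ]]
depth [[0.2352 0.2354 0.2347 0.2339 0.2344]
 [0.2352 0.2337 0.2311 0.2321 0.2348]
 [0.2307 0.2263 0.2246 0.2243 0.2256]
 [0.2233 0.2239 0.2234 0.2238 0.2223]]
tcp px 261.28190639066077 250.49915930609643
```

View pics/c1.png

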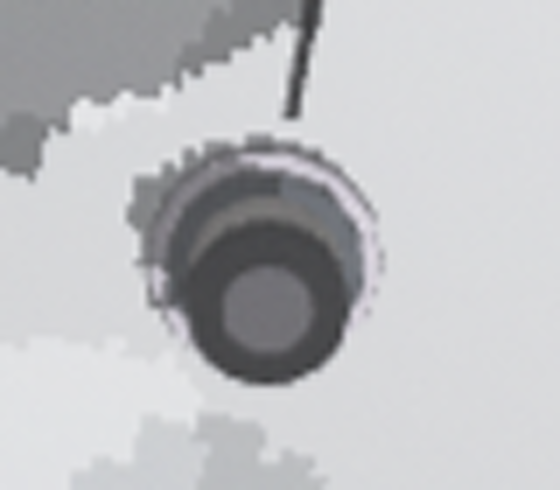

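The cap's top face is centred at crop (268,308), i.e. pixel (268.0,203.6). I'll cast the ray from there.

```bash
python3 - <<'E'
from h import *
c=camera_params('wrist');o=get_obs()
P=plane(c,[(267.9,203.6)],.085)[0];w=np.load('w1.npz');print(P.round(4),w['d'][200:208:3,265:272:3])
T=np.array(c['cam_to_world']);print('z from depth',(np.linalg.inv(T)@np.r_[P,1])[2])
d=P-o['ee_pos'];print('tool delta units',(np.array(o['tool_rot']).T@d/.15).round(4), o['ee_pos'])
E
```

```text
[ 0.5779 -0.0909  0.085 ] [[0.22479177 0.22365455 0.22402403]
 [0.22391403 0.22483914 0.22508182]
 [0.22615626 0.22521085 0.22660246]]
z from depth 0.22081913596038322
tool delta units [0.0067 0.0297 0.4538] [ 0.57607804 -0.08697665  0.15308035]
```

Request:
step_arm --pt "0 0.02 0.15 0 0 0 0" --pt "0 0 0.15 0 0 0 0" --pt "0 0 0.07 0 0 0 0" --pt "0 0 0 0 0 0 0"

```text
time: 2.7
ee_pos: [0.5762, -0.0946, 0.1006]
tool_rot: [[0.969, 0.247, -0.001], [0.247, -0.969, -0.0], [-0.001, -0.0, -1.0]]
ft_force: [0.3, 0.3, 0.5]
opening: 0.0
finger_force: 0.0
```

Request:
step_arm --pt "0 0 0.015 0 0 0 0" --pt "0 0 0.015 0 0 0 0" --pt "0 0 0.015 0 0 0 0" --pt "0 0 0 0 0 0 0"

```text
time: 3.2
ee_pos: [0.5766, -0.0941, 0.094]
tool_rot: [[0.969, 0.247, -0.0], [0.247, -0.969, -0.0], [-0.0, -0.0, -1.0]]
ft_force: [0.1, -0.6, -0.2]
opening: -0.0003
finger_force: 0.0
```

Request:
step_arm --pt "0.008 -0.025 0.01 0 0 0 0" --pt "0 0 0.01 0 0 0 0" --pt "0 0 0.01 0 0 0 0" --pt "0 0 0.01 0 0 0 0" --pt "0 0 0 0 0 0 0"

```text
time: 3.82
ee_pos: [0.5768, -0.0903, 0.0879]
tool_rot: [[0.969, 0.247, -0.0], [0.247, -0.969, -0.0], [-0.0, -0.0, -1.0]]
ft_force: [-0.3, -0.1, -0.7]
opening: 0.0001
finger_force: 0.0
```

Request:
step_arm --pt "0 0 0.013 0 0 0 0" --pt "0 0 0.013 0 0 0 0" --pt "0 0 0.013 0 0 0 0" --pt "0 0 0 0 0 0 0"

```text
time: 4.32
ee_pos: [0.5769, -0.0902, 0.082]
tool_rot: [[0.969, 0.247, -0.0], [0.247, -0.969, -0.0], [-0.0, 0.0, -1.0]]
ft_force: [0.5, 0.7, 0.7]
opening: -0.0002
finger_force: 0.2
```

Request:
step_arm --pt "0 0 0.013 0 0 0 0" --pt "0 0 0.013 0 0 0 0" --pt "0 0 0 0 0 0 0"

```text
time: 4.7
ee_pos: [0.5769, -0.0902, 0.078]
tool_rot: [[0.969, 0.247, -0.0], [0.247, -0.969, 0.0], [-0.0, -0.0, -1.0]]
ft_force: [0.7, -0.7, 1.2]
opening: -0.0002
finger_force: 0.2
```

```bash
python3 - <<'E'
from h import *
p,d=snapshot('wrist');p2,_=snapshot('scene');o=get_obs();print(o['ee_pos'],o['ft_force'])
cv2.imwrite('pics/m2.png',np.hstack([cv2.resize(p[130:310,150:390],(400,300)),cv2.resize(p2[145:220,155:255],(400,300),interpolation=2)])[:,:,::-1])
E
```

```text
[ 0.57684529 -0.09015107  0.07804677] [-0.54423513 -0.44487906  0.05911592]
```

View pics/m2.png

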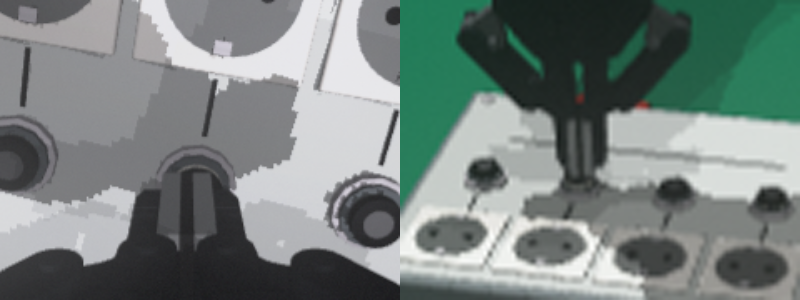

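The tips are centred over the breaker. In the wrist view (195,170) the collar rim shows around them. In the scene view (580,180) the cap is hidden under the tips, so the button may already be partly in. I'll keep going in small steps until the hard stop pushes back.

Request:
step_arm --pt "0 0 0.01 0 0 0 0" --pt "0 0 0.007 0 0 0 0"

```text
time: 5.05
ee_pos: [0.5768, -0.0902, 0.0757]
tool_rot: [[0.969, 0.247, -0.0], [0.247, -0.969, -0.0], [-0.0, 0.0, -1.0]]
ft_force: [-0.6, 0.5, 3.4]
opening: -0.0001
finger_force: 1.9
```

Request:
step_arm --pt "0 0 0.007 0 0 0 0"

```text
time: 5.18
ee_pos: [0.5769, -0.0902, 0.0754]
tool_rot: [[0.969, 0.247, 0.0], [0.247, -0.969, -0.0], [0.0, 0.0, -1.0]]
ft_force: [-4.8, 0.8, 22.1]
opening: 0.0
finger_force: 11.4
```

Request:
step_arm --pt "0 0 0 0 0 0 0" --pt "0 0 0 0 0 0 0" --pt "0 0 0 0 0 0 0"

```text
time: 5.55
ee_pos: [0.5769, -0.0902, 0.0755]
tool_rot: [[0.969, 0.247, 0.0], [0.247, -0.969, -0.0], [0.0, 0.0, -1.0]]
ft_force: [-3.5, 0.7, 13.9]
opening: 0.0001
finger_force: 6.8
```

Request:
step_arm --pt "0 0 -0.1 0 0 0 0" --pt "0 0 -0.2 0 0 0 0" --pt "0 0 -0.07 0 0 0 0" --pt "-0.02 -0.3 0 0 0 0 0" --pt "-0.02 -0.3 0 0 0 0 0" --pt "-0.02 -0.3 0 0 0 0 0" --pt "-0.02 -0.3 0 0 0 0 0" --pt "-0.008 -0.147 0 0 0 0 0"

```text
time: 6.55
ee_pos: [0.5131, 0.105, 0.13]
tool_rot: [[0.968, 0.25, -0.001], [0.25, -0.968, 0.001], [-0.0, -0.001, -1.0]]
ft_force: [0.0, 0.5, 0.3]
opening: -0.0001
finger_force: 0.0
```

Request:
step_arm --pt "0 0 0 0 0 0 0" --pt "0 0 0 0 0 0 0"

```text
time: 6.8
ee_pos: [0.5143, 0.1016, 0.1301]
tool_rot: [[0.969, 0.247, 0.0], [0.247, -0.969, -0.001], [-0.0, 0.0, -1.0]]
ft_force: [-0.3, -0.7, 0.0]
opening: -0.0003
finger_force: 0.0
```

```bash
python3 - <<'E'
from h import *
p,d=snapshot('wrist');p2,_=snapshot('scene');o=get_obs();print(o['ee_pos'],o['ft_force'])
c=camera_params('wrist')
g=p.astype(int);m=(g[...,1]>g[...,0]+50)&(g[...,1]>g[...,2]+50)
for s,ce in blob(m,60):
    P=plane(c,[ce],.08)[0];print(s,ce,P)
cv2.imwrite('pics/m3.png',np.hstack([cv2.resize(p,(400,300)),cv2.resize(p2[145:220,155:255],(400,300),interpolation=2)])[:,:,::-1])
E
```

```text
[0.51443624 0.10109522 0.13008722] [-0.3676705  -0.25946342  0.26983827]
722 [263.99584488 214.83933518] [0.51443318 0.09930772 0.08      ]
```

View pics/m3.png

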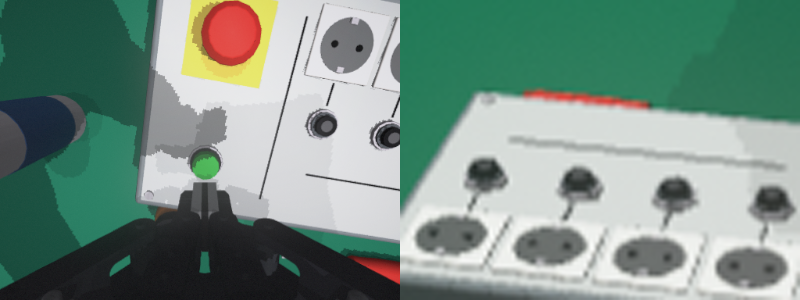

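All four breakers now look alike, with no white band (scene, around (580,185)). The green ON button is directly ahead of and under the tips, at wrist view (205,163). I'll go down onto it.

Request:
step_arm --pt "0 0 0.1 0 0 0 0" --pt "0 0 0.1 0 0 0 0" --pt "0 0 0.06 0 0 0 0" --pt "0 0 0.04 0 0 0 0" --pt "0 0 0 0 0 0 0" --pt "0 0 0 0 0 0 0"

```text
time: 7.65
ee_pos: [0.5143, 0.1024, 0.0854]
tool_rot: [[0.969, 0.247, 0.0], [0.247, -0.969, 0.0], [0.0, -0.0, -1.0]]
ft_force: [-0.1, -0.4, -0.5]
opening: 0.0001
finger_force: 0.0
```

Request:
step_arm --pt "0 0 0.01 0 0 0 0" --pt "0 0 0.01 0 0 0 0" --pt "0 0 0.01 0 0 0 0" --pt "0 0 0 0 0 0 0"

```text
time: 8.15
ee_pos: [0.5142, 0.1024, 0.0807]
tool_rot: [[0.969, 0.247, 0.0], [0.247, -0.969, 0.0], [0.0, -0.0, -1.0]]
ft_force: [-0.3, 0.2, 1.2]
opening: -0.0001
finger_force: 0.6
```

Request:
step_arm --pt "0 0 0.01 0 0 0 0" --pt "0 0 0.01 0 0 0 0" --pt "0 0 0.008 0 0 0 0"

```text
time: 8.52
ee_pos: [0.5142, 0.1024, 0.0765]
tool_rot: [[0.969, 0.247, 0.0], [0.247, -0.969, 0.0], [0.0, -0.0, -1.0]]
ft_force: [0.3, -0.6, 4.2]
opening: -0.0002
finger_force: 2.2
```

Request:
step_arm --pt "0 0 0.004 0 0 0 0"

```text
time: 8.65
ee_pos: [0.5142, 0.1024, 0.0759]
tool_rot: [[0.969, 0.247, 0.0], [0.247, -0.969, 0.0], [0.0, -0.0, -1.0]]
ft_force: [-1.1, 0.0, 5.0]
opening: 0.0
finger_force: 2.4
```

Request:
step_arm --pt "0 0 0.005 0 0 0 0"

```text
time: 8.78
ee_pos: [0.5142, 0.1023, 0.0754]
tool_rot: [[0.969, 0.247, 0.0], [0.247, -0.969, 0.0], [0.0, -0.0, -1.0]]
ft_force: [-2.8, -0.6, 18.5]
opening: -0.0001
finger_force: 8.9
```

Request:
step_arm --pt "0 0 0.002 0 0 0 0" --pt "0 0 0 0 0 0 0" --pt "0 0 0 0 0 0 0"

```text
time: 9.15
ee_pos: [0.5142, 0.1023, 0.0755]
tool_rot: [[0.969, 0.247, 0.001], [0.247, -0.969, 0.0], [0.001, 0.0, -1.0]]
ft_force: [-2.2, -0.4, 13.8]
opening: -0.0003
finger_force: 7.1
```

It's on the hard stop and has been held there. Withdrawing straight up.

Request:
step_arm --pt "0 0 -0.05 0 0 0 0" --pt "0 0 -0.2 0 0 0 0" --pt "0 0 -0.3 0 0 0 0" --pt "0 0 -0.3 0 0 0 0" --pt "0 0 -0.1 0 0 0 0" --pt "0 0 0 0 0 0 0" --pt "0 0 0 0 0 0 0" --pt "0 0 0 0 0 0 0"

```text
time: 10.15
ee_pos: [0.5135, 0.1022, 0.2159]
tool_rot: [[0.969, 0.247, -0.003], [0.247, -0.969, -0.001], [-0.003, 0.0, -1.0]]
ft_force: [-0.1, 0.5, -0.6]
opening: -0.0002
finger_force: 0.0
```

```bash
python3 - <<'E'
from h import *
p2,_=snapshot('scene');o=get_obs();print(o['time'],o['ee_pos'],o['ft_force'])
cv2.imwrite('pics/m4.png',cv2.resize(p2[145:260,90:390],None,fx=2.6,fy=2.6,interpolation=2)[:,:,::-1])
E
```

```text
10.2 [0.51359801 0.10222573 0.21604047] [-0.90243887  0.70432632 -1.58976839]
```

View pics/m4.png

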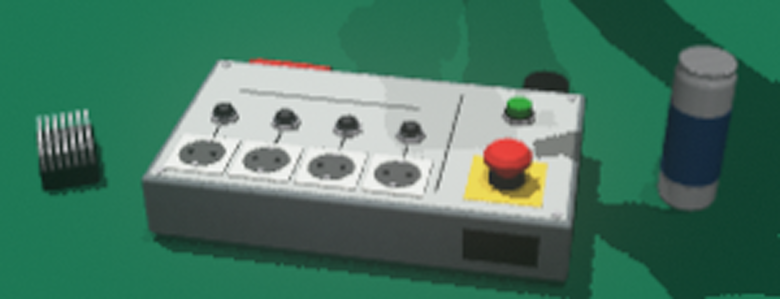

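All four breakers are in, ON is out again at (518,108), the stop is out at (507,158), and the loose things haven't moved.

```bash
python3 -c "
from bench import *
print(job_done())"
```

```text
the job is handed in; nothing more can be done
None
```

The tripped breaker (second from the box's -y end) is pressed home, the ON button was pressed to its stop and sprang back, the arm is withdrawn clear, and the job is handed in at about 10 s; no verdict came back.

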